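# Park the instrument box in its corner bracket

### The arm

A 6-joint arm with a two-finger parallel gripper is mounted at the origin on the work surface. World frame = base frame: x ahead of the robot, y to its left, z up, the work surface at z = 0. Lengths are in m, angles in degrees, forces in N, time in s.
With the tool pointing down it reaches from about 0.3 to 0.75 m from the base axis. Payload 8.5 kg.
Tool frame: the origin (TCP) lies at the very end of the fingers, on their centre line; the grasp point (between the pads) lies 19 mm behind it (env.pinch_z is the distance from the TCP to the grasp point, in m); z points along the fingers, y is the line along which they close (so a half turn about z gives the same grasp; the last joint's range is limited). The gripper opens to 85 mm and grips with 20 to 120 N. Pads are 22 mm wide; open, the fingers measure 114 mm over their backs; the gripper's body (76 mm by 85 mm) begins 54 mm behind the grasp point. The pads swing forward as they close: fully open they stand 13 mm farther back than shut.
Start: joints at [55.674, 21.807, 74.336, -0, 83.858, -12.336], TCP at [0.206, 0.51, 0.231] pointing down, gripper open.
Joint ranges: [-178.18, 178.18], [-50.72, 133.34], [12.68, 142.11], [-81.47, 261.47], [9.98, 163.14], [-165.26, 165.26]. Speed limits (degrees/s): [136.94, 136.94, 180, 180, 180, 180].

### API

Orientations are given as a 3x3 rotation matrix whose columns are the frame's x, y, z axes.
In Python, from rig import env, viewer gives the robot as it stands.
- The arm moves only by the tool drive_tool, never from a script. Its argument "series" is a list of rows, each a list of 3 entries, a list of its own where there are three numbers: the shift along the tool's x, y, z in m, then the turn about the tool's z in degrees, then the finger opening in m, from 0 to 0.0854. A call has 1 to 20 rows; each row is the pose to reach, as a shift and turn from the pose commanded when the call began, along the tool's axes at that moment; what a row does not reach only later rows make up. A row lasts 1/10 s, in which the tool goes at most 50 mm and 8.59 degrees, less where a joint would pass 70% of its speed; a pose out of reach is approached as far as the arm can. A call with a gripper value outside its range is refused whole. The fingers move at their own pace and stop on an object; "newtons" is the grip in N (left out, the last holds). Time passes only in rows, so rows that repeat a pose let the fingers close. It gives the time, the measured TCP pose, the force, the opening and the grip force at its end, in the units of the state.
- env.observe(): the state, without advancing time (a new reading comes with each control period).
- viewer.get_image(name): name is "scene" or "top" or "wrist"; returns a dict with "img" (384x512x3 uint8, red, green, blue), "depth" (384x512 float32, m along the optical axis (not along the pixel's ray), 0 where there is no reading), "camera_matrix" (3x3 intrinsics, pixels), "rvec" (rotation vector, rad) and "tvec" (3), from world to camera coordinates, as OpenCV has them. Camera axes: x right, y down, z forward; pixel columns grow to the right and rows downward; lengths in m; the calibration is good to about 2 mm. A picture is of the moment at which its call begins.
- env.close_job(): hands the job in; it is judged then, once.
The state is a dict: "time_s": time; "q": joint angles; "qvel": joint speeds; "joint_efforts": joint torques, N m; "position": TCP position; "tool_rot": TCP orientation; "ft_force": force on the tool from outside, world axes, zero at the start; "wrist_torque": the same for the moment, N m; "grip_width": finger opening in m; "gripper_force": force on a finger pad.
Only numpy, scipy, OpenCV 4.12 (cv2) and the standard library are available. Lean on these libraries where they do the work, as an engineer would, in place of code of your own. Each camera call takes 0.05 s, during which the arm holds its last target. There are 200 camera calls.

### The job

Push the lidded steel instrument box along the bench into its corner bracket, until its long side lies flush against the bracket's long wall and its end is up against the short wall, then draw back. Only push it with the outside of the fingers: do not lift or tip it, do not touch the handle on its lid, and leave the bottle, the spool and the jar where they stand.

Things in the scene. Friction and masses are not known exactly. Their poses are not given: they have to be found in the camera images.
- instrument_box: Loose stainless box with lid, 90 (its x) x 170 (its y) x 45 mm high, about 0.45 kg, flat on the bench, sides plain and vertical. Origin: centre of its underside. Starts on the robot's side of the bracket's long wall, short of the short wall, turned up to 0.32 rad from the bracket's axes; either end may face the short wall. It slides when pushed low on a side and stays where it is left.
- lid_handle: Dark round-wire bow handle fixed in the middle of the box's lid, 66 mm long along the box's y, 6 mm thick, rising 20 mm above the lid (top 65 mm above the bench). Origin: on the lid's upper face, centre. Not to be touched.
- bracket: Fixed L-shaped aluminium corner bracket. Origin: inner corner where the walls' inner faces meet, at bench height. Walls 32 mm high, 4 thick. Long wall: inner face in its plane x = 0, running 212 mm from the corner to -y. Short wall: inner face in its plane y = 0, running 105 mm to -x (towards the robot). 2 mm high flanges on the outer sides only, to 24 mm. Turned up to 0.25 rad from the robot's axes.
- home (a point): Where the box's underside centre belongs: on the bench, at x = -45, y = -85 mm in the bracket's frame (half the box's width and length from the two walls). Axes as the bracket's.
- saline_bottle: Bystander: loose white plastic bottle, 60 mm across, 150 mm high, to the left of the bracket. Origin: centre of its underside.
- tape_spool: Bystander: loose tape spool standing on end, grey flanges 54 mm across, 68 mm high, slim white core. Beyond the long wall, or to the right beyond the box (it changes places with the jar). Origin: centre of its underside.
- swab_jar: Bystander: loose small glass jar with a metal lid, 56 mm across, 60 mm high. At the other of these two places. Origin: centre of its underside.
Mind the look-alikes: they are no part of the job. Of the things that look like the instrument_box, the largest one is meant.

How it is judged:
By the outcome, as a careful person would: the job done as asked, in the order asked, and still so for the second after the job is handed in, with the robot touching nothing.
It also fails if it takes over 72 s, if anything falls off the work surface, if the arm or the gripper's body presses on something with over 40 N, if the wrist force passes 120 N, or if a joint passes its speed limit or range.

## Working session

There is one attempt and no reset: what is moved stays moved. The work goes in short steps, Python scripts to look and compute and a tool call to move; the robot and the scene stay as the last step left them, time stands still between calls to the robot, and variables do not carry over. Pictures are saved under pics/ and viewed, at most 10 in all, crops included, and the job is handed in when it is done.

Besides the shell and the picture viewer there is one more tool, called after "Emit:" as a command line: name --argument value ..., lists and objects as JSON in quotes. drive_tool: Moves the arm, as the interface text tells. Its arguments: {"type":"object","properties":{"series":{"type":"array"},"newtons":{"type":"number"}},"required":["series"]}

```bash
mkdir -p pics; ls
cat > h.py <<'E'
import numpy as np, cv2
from rig import env, viewer
def shot(n):
    d=viewer.get_image(n); R=cv2.Rodrigues(np.array(d["rvec"],float))[0]; t=np.array(d["tvec"],float).ravel()
    K=np.array(d["camera_matrix"]); z=d["depth"]; v,u=np.mgrid[:z.shape[0],:z.shape[1]]
    pc=np.stack([(u-K[0,2])/K[0,0]*z,(v-K[1,2])/K[1,1]*z,z],-1)
    w=(pc-t)@R; w[z==0]=np.nan
    return d,w
def proj(d,p):
    return cv2.projectPoints(np.array(p,float).reshape(-1,3),np.array(d["rvec"],float),np.array(d["tvec"],float),np.array(d["camera_matrix"]),None)[0][:,0]
E
python3 - <<'E'
from h import *
for n in("top","scene"):
    d,w=shot(n); cv2.imwrite(f"pics/{n}0.png",d["img"][:,:,::-1]); np.savez(f"{n}0.npz",w=w,img=d["img"])
    R=cv2.Rodrigues(np.array(d["rvec"]))[0];print(n,-R.T@np.array(d["tvec"]).ravel())
o=env.observe();print(o)
E
```

```text
pics
top [ 0.34871469 -0.01993152  1.30260839]
scene [ 1.15167477 -0.55359444  0.76174764]
{'time_s': 0.1, 'q': array([ 5.56743124e+01,  2.18357349e+01,  7.43776585e+01,  2.34238374e-03,
        8.38589770e+01, -1.23325060e+01]), 'qvel': array([-0.03355637, -0.13232799, -0.11097037,  0.02913765,  0.03805267,
       -0.07004291]), 'joint_efforts': array([ 4.41265292e-03, -4.49218404e+01, -2.31654525e+01, -1.67803123e-04,
        3.70765760e-03, -9.95451103e-06]), 'position': array([0.20578874, 0.50977486, 0.2308028 ]), 'tool_rot': array([[-9.27226665e-01,  3.74499875e-01, -7.45826903e-04],
       [ 3.74500490e-01,  9.27226155e-01, -1.02020543e-03],
       [ 3.09483405e-04, -1.22527422e-03, -9.99999201e-01]]), 'ft_force': array([-0.75439411, -0.06965728, -0.116613  ]), 'wrist_torque': array([0.01585736, 0.0055825 , 0.00186369]), 'gripper_force': 0.0, 'grip_width': 0.08503536326232641}
```

View pics/top0.png

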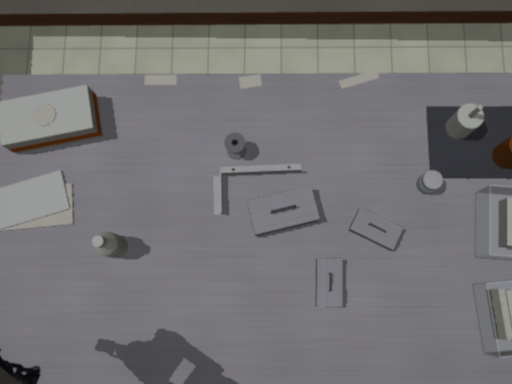

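View pics/scene0.png

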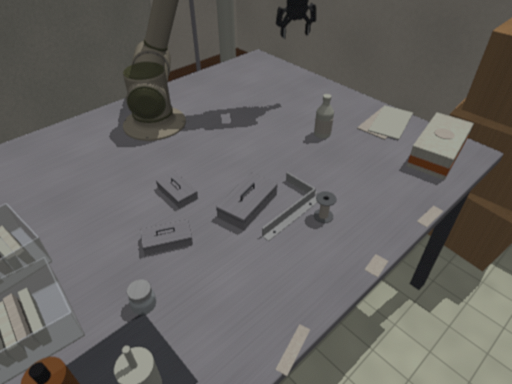

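The top view shows three box look-alikes: A at (283,211), largest and next to the bracket; B at (376,228); C at (330,282). A fits the description. The bracket's corner is near (220,172), the spool at (236,146), the bottle at (110,243) and the jar at (431,182). I'll check A in a crop and measure it.

```bash
cat >> h.py <<'E'
def rect(w,u0,v0,u1,v1,zl,zh):
    p=w[v0:v1,u0:u1].reshape(-1,3); p=p[(p[:,2]>zl)&(p[:,2]<zh)]
    (c,s,a)=cv2.minAreaRect((p[:,:2]*1000).astype(np.float32)); return np.round(c,1),np.round(s,1),round(a,2),len(p),p
E
python3 - <<'E'
from h import *
f=np.load("top0.npz");w=f["w"];img=f["img"]
for n,b in dict(A=(243,182,323,238),B=(345,205,405,250),C=(312,255,348,310)).items():
    print(n,rect(w,*b,.03,.055)[:4])
print("long",rect(w,225,160,305,180,.024,.045)[:4])
print("short",rect(w,208,176,226,216,.024,.045)[:4])
for n,b in dict(spool=(222,130,250,160),bottle=(90,228,130,262),jar=(415,168,447,197)).items():
    r=rect(w,*b,.02,.2);print(n,r[:4],r[4].max(0),r[4].mean(0))
print(np.round(w[171,222:306:8,2],3),np.round(w[205:217,285,2],3))
cv2.imwrite("pics/cropA.png",cv2.resize(img[150:245,205:330,::-1],None,fx=6,fy=6,interpolation=cv2.INTER_CUBIC))
E
```

```text
A (array([555.1, -40.9]), array([ 91.2, 170.5]), 14.19, 2291)
B (array([ 510.6, -278.2]), array([119.9,  64.6]), 63.78, 813)
C (array([ 374.7, -155.9]), array([ 62.9, 120.5]), 88.79, 887)
long (array([661.8,  10. ]), array([  6.4, 198.7]), 2.66, 161)
short (array([599.4, 121.6]), array([96.3,  3.9]), 3.26, 64)
spool (array([726.7,  84.3]), array([52.6, 51.9]), 1.69, 338) [0.75277824 0.1105204  0.07435377] [0.72615041 0.08408728 0.06736503]
bottle (array([461.3, 388.1]), array([52.2, 59.9]), 74.05, 688) [0.49129741 0.41749441 0.15343359] [0.45921443 0.38104857 0.09770329]
jar (array([ 629.8, -416.2]), array([51.9, 50.9]), 85.12, 441) [ 0.65606787 -0.38999306  0.06722321] [ 0.6278221  -0.41367277  0.05149135]
[0.    0.029 0.031 0.035 0.028 0.027 0.027 0.023 0.018 0.018 0.003] [0.042 0.047 0.061 0.067 0.064 0.038 0.046 0.044 0.047 0.046 0.045 0.042]
```

View pics/cropA.png

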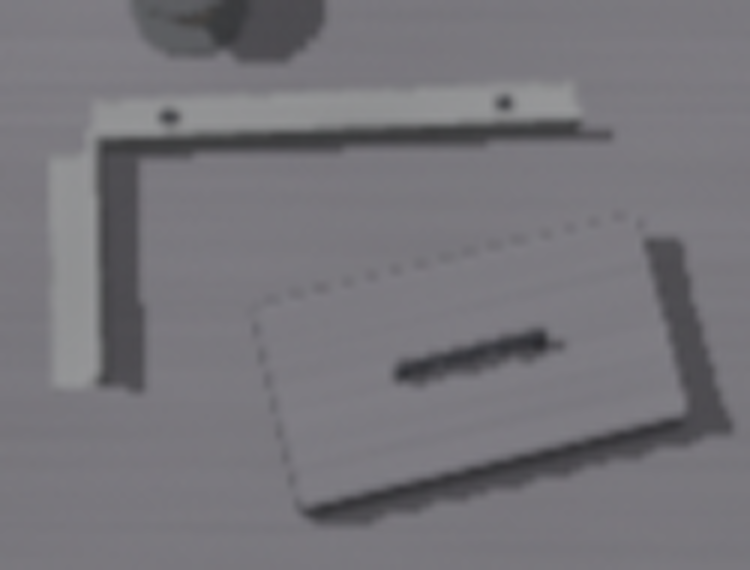

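The crop shows box A as the 170x90 one with the dark bow handle. Its left end is farther from the long wall, so it is turned about 11° from the bracket. I'll compute the move to a staging pose above the robot's side of it.

```bash
cat >> h.py <<'E'
def go(x,y,z,yaw):  # world target mm, tool-y direction (deg): prints tool-frame shift, turn
    o=env.observe(); R=o["tool_rot"]; p=o["position"]*1000
    d=R.T@(np.array([x,y,z])-p); a=np.degrees(np.arctan2(R[1,1],R[0,1]))
    print("shift",np.round(d/1000,4),"turn",round((-(yaw-a)+180)%360-180,2),"yaw now",round(a,2),"p",np.round(p,1),"q6",round(o["q"][5],1),"t",o["time_s"],"F",np.round(o["ft_force"],1))
E
python3 - <<'E'
from h import *
go(440,-40,231,92.6)
f=np.load("top0.npz");w=f["w"]
p=rect(w,225,160,305,180,.024,.045)[4];print("long yaw",np.degrees(np.polyfit(p[:,1],p[:,0],1)[0]),np.median(p,0),p.min(0),p.max(0))
p=rect(w,208,176,226,216,.024,.045)[4];print("short",np.degrees(np.polyfit(p[:,0],p[:,1],1)[0]),np.median(p,0),p.min(0),p.max(0))
E
```

```text
shift [-4.231e-01 -4.221e-01  2.000e-04] turn -24.59 yaw now 68.01 p [205.8 509.8 230.8] q6 -12.3 t 0.1 F [-0.8 -0.1 -0.1]
long yaw -2.4054501750660666 [0.66132915 0.00997657 0.03048508] [ 0.65401103 -0.08924026  0.02425557] [0.66674715 0.10925913 0.03932872]
short 3.318318957968803 [0.60260982 0.12131214 0.03062617] [0.55142429 0.11756389 0.02420028] [0.6473943  0.12530005 0.03674569]
```

Emit:
drive_tool --series '[[[-0.03,-0.03,0],-3,0.085],[[-0.06,-0.06,0],-6,0.085],[[-0.09,-0.09,0],-9,0.085],[[-0.12,-0.12,0],-12,0.085],[[-0.15,-0.15,0],-15,0.085],[[-0.18,-0.18,0],-18,0.085],[[-0.21,-0.21,0],-21,0.085],[[-0.24,-0.24,0],-24.7,0.085],[[-0.27,-0.27,0],-24.7,0.085],[[-0.3,-0.3,0],-24.7,0.085],[[-0.33,-0.33,0],-24.7,0.085],[[-0.36,-0.36,0],-24.7,0.085],[[-0.39,-0.39,0],-24.7,0.085],[[-0.423,-0.422,0],-24.7,0.085],[[-0.423,-0.422,0],-24.7,0.085],[[-0.423,-0.422,0],-24.7,0.085],[[-0.423,-0.422,0],-24.7,0.085],[[-0.423,-0.422,0],-24.7,0.085]]'

```text
time_s: 1.9
position: [0.4397, -0.0386, 0.2314]
tool_rot: [[-0.999, -0.049, -0.0], [-0.049, 0.999, 0.0], [0.0, 0.0, -1.0]]
ft_force: [0.1, -0.5, 0.2]
grip_width: 0.0852
gripper_force: 0.0
```

Run:
```python
from h import *
d,w=shot("wrist"); cv2.imwrite("pics/wr1.png",d["img"][:,:,::-1]); np.savez("wr1.npz",w=w)
R=cv2.Rodrigues(np.array(d["rvec"]))[0];print(-R.T@np.array(d["tvec"]).ravel(),R[2])
go(440,-40,12,92.7)
```

```text
[ 0.35574963 -0.04303843  0.37236675] [ 0.32025385  0.01592593 -0.94719789]
shift [-1.000e-04 -1.300e-03  2.195e-01] turn 0.11 yaw now 92.81 p [439.8 -38.7 231.5] q6 -113.3 t 1.95 F [-0.4 -0.2  0.1]
```

View pics/wr1.png

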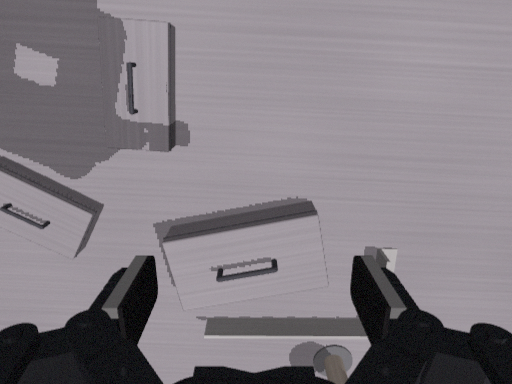

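The wrist view shows A at (245,258) with its handle at (247,270). The long wall's inner face runs along row 328 from column 205 to 365, and the spool is at (333,360). I'll fit the walls and the box from this depth.

```bash
cat >> h.py <<'E'
def bframe(p,th,c):
    t=np.radians(th); d=np.asarray(p)[:,:2]*1000-c; return np.c_[d@[np.cos(t),np.sin(t)],d@[-np.sin(t),np.cos(t)]]
E
python3 - <<'E'
from h import *
w=np.load("wr1.npz")["w"]
p=w[312:345,200:350].reshape(-1,3); q=p[(p[:,2]>.008)&(p[:,2]<.026)&(p[:,0]>.62)&(p[:,0]<.69)]
k=np.polyfit(q[:,1],q[:,0],1);r=q[:,0]-np.polyval(k,q[:,1]);g=abs(r-np.median(r))<.004;k=np.polyfit(q[g,1],q[g,0],1)
print("inner long: th",-np.degrees(np.arctan(k[0])),"x at y=0",k[1],g.sum(),r.std(),q[:,1].min(),q[:,1].max())
for (u0,v0,u1,v1) in [(355,240,420,300)]:
    p=w[v0:v1,u0:u1].reshape(-1,3); q=p[(p[:,2]>.02)&(p[:,2]<.04)&(p[:,0]>.5)]; print("short",len(q),q.min(0),q.max(0),np.median(q,0))
print("box",rect(w,150,195,345,315,.039,.051)[:4])
E
```

```text
inner long: th 2.5390147950066635 x at y=0 0.660285807560175 1433 0.0006030226232083799 -0.08921383251764776 0.09571071163882754
short 70 [0.54916603 0.11697059 0.0202172 ] [0.56139217 0.12191498 0.03189439] [0.55355966 0.118552   0.02784036]
box (array([555. , -40.7]), array([ 91. , 169.9]), 13.93, 10802)
```

Emit:
drive_tool --series '[[[0,0,0.04],0.3,0.085],[[0,-0.001,0.08],0.3,0.085],[[0,-0.001,0.12],0.3,0.085],[[0,-0.001,0.16],0.3,0.085],[[0,-0.001,0.19],0.3,0.085],[[0,-0.001,0.21],0.3,0.085],[[0,-0.001,0.22],0.3,0.085],[[0,-0.001,0.227],0.3,0.085],[[0,-0.001,0.227],0.3,0.085],[[0,-0.001,0.227],0.3,0.085]]'

```text
time_s: 2.95
position: [0.4406, -0.0407, 0.0051]
tool_rot: [[-0.999, -0.042, 0.001], [-0.042, 0.999, -0.001], [-0.001, -0.001, -1.0]]
ft_force: [-0.4, 0.0, -0.1]
grip_width: 0.085
gripper_force: 0.0
```

Emit:
drive_tool --series '[[[-0.015,0,0],0,0.085],[[-0.03,0,0],0,0.085],[[-0.038,0,0],0,0.085],[[-0.043,0,0],0,0.085],[[-0.048,0,0],0,0.085],[[-0.053,0,0],0,0.085],[[-0.058,0,0],0,0.085],[[-0.063,0,0],0,0.085],[[-0.068,0,0],0,0.085],[[-0.073,0,0],0,0.085],[[-0.078,0,0],0,0.085],[[-0.083,0,0],0,0.085],[[-0.088,0,0],0,0.085],[[-0.09,0,0],0,0.085],[[-0.09,0,0],0,0.085]]'

```text
time_s: 4.45
position: [0.5308, -0.0371, 0.0044]
tool_rot: [[-0.999, -0.042, 0.001], [-0.042, 0.999, -0.0], [-0.001, -0.0, -1.0]]
ft_force: [-0.5, 0.0, 0.4]
grip_width: 0.0853
gripper_force: 0.1
```

```bash
cat >> h.py <<'E'
TH=2.54; C=np.array([654.9,122.6])
def stat(box=(200,160,340,240)):
    o=env.observe(); print("tool b",bframe([o["position"]],TH,C).round(1),o["position"].round(4),"F",o["ft_force"].round(1),"t",o["time_s"])
    d,w=shot("top"); b=bframe(w.reshape(-1,3),TH,C); z=w[...,2].ravel(); m=(z>.0395)&(z<.051)&(b[:,0]>-175)&(b[:,0]<8)&(b[:,1]>-270)&(b[:,1]<-0)
    m2=np.zeros(z.size,np.uint8);m2[m]=1; n,l,s,c=cv2.connectedComponentsWithStats(m2.reshape(w.shape[:2]));i=1+s[1:,4].argmax()
    c,s,a=cv2.minAreaRect(b[(l==i).ravel()].astype(np.float32)); print("box in bracket",np.round(c,1),np.round(s,1),round(a,2)); return d,w
E
python3 - <<'E'
from h import *
d,w=stat(); cv2.imwrite("pics/t2.png",cv2.resize(d["img"][130:260,170:350,::-1],None,fx=4,fy=4))
E
```

```text
tool b [[-131.1 -154.1]] [ 0.5308 -0.0371  0.0044] F [-0.5  0.   0.4] t 4.45
box in bracket [ -52.1 -217.8] [143.4  70.8] 49.93
```

View pics/t2.png

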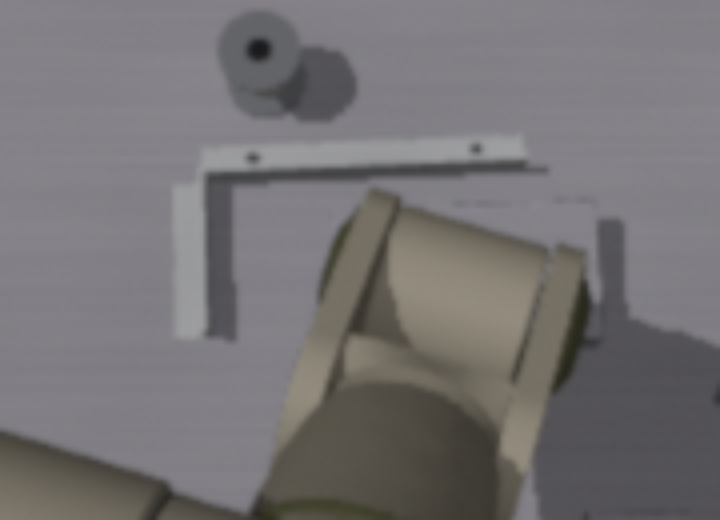

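The arm hides most of the box here, at about (490,250). Its visible far edge looks parallel to the wall. I'll measure with the wrist camera instead.

```bash
sed -i 's/def stat(box=.*/def stat(cam="wrist"):/; s/shot("top"); b=/shot(cam); b=/' h.py
python3 - <<'E'
from h import *
d,w=stat(); cv2.imwrite("pics/w2.png",d["img"][:,:,::-1])
E
```

```text
tool b [[-131.1 -154.1]] [ 0.5308 -0.0372  0.0044] F [0.8 0.3 0.3] t 4.5
box in bracket [-122.4 -154.4] [ 44.7 112.6] 0.03
```

View pics/w2.png

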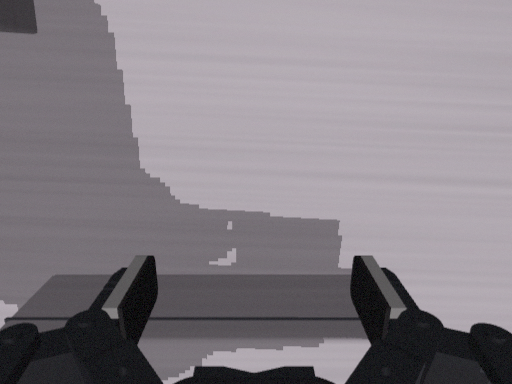

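Run:
```python
from h import *
d,w=shot("wrist"); b=bframe(w.reshape(-1,3),TH,C); z=w[...,2].ravel()
m=(z>.012)&(z<.038)&(abs(b[:,1]+154)<30)&(b[:,0]<-90); q=b[m]; k=np.polyfit(q[:,1],q[:,0],1); print("side face bx",np.polyval(k,-154),"deg",np.degrees(k[0]),m.sum())
d,w=shot("scene"); cv2.imwrite("pics/s2.png",d["img"][130:260,170:360,::-1])
b=bframe(w.reshape(-1,3),TH,C); z=w[...,2].ravel(); m=(z>.04)&(z<.05)&(b[:,0]>-110)&(b[:,0]<-0)&(b[:,1]>-262)&(b[:,1]<-30)
q=b[m];print(m.sum(),q.min(0),q.max(0),np.percentile(q,[1,99],0),cv2.minAreaRect(q.astype(np.float32)))
```

```text
side face bx -121.82781697757135 deg 0.062153915727000575 5799
1280 [-109.98988234 -255.14919061] [-30.15550025 -83.46429668] [[-109.40481127 -253.94292034]
 [ -32.31631124  -86.91613685]] ((-70.04902648925781, -169.28880310058594), (171.6871337890625, 79.76532745361328), 89.95864868164062)
```

The box now lies parallel to the wall with about 31 mm to go, and its end is 84 mm short of the short wall. I'll push 27 mm more and then back off and up.

Emit:
drive_tool --series '[[[-0.004,0,0],0,0.085],[[-0.008,0,0],0,0.085],[[-0.012,0,0],0,0.085],[[-0.016,0,0],0,0.085],[[-0.02,0,0],0,0.085],[[-0.024,0,0],0,0.085],[[-0.027,0,0],0,0.085],[[-0.027,0,0],0,0.085],[[-0.02,0,0],0,0.085],[[-0.005,0,0],0,0.085],[[0.015,0,0],0,0.085],[[0.015,0,-0.03],0,0.085],[[0.015,0,-0.07],0,0.085],[[0.015,0,-0.11],0,0.085],[[0.015,0,-0.14],0,0.085],[[0.015,0,-0.14],0,0.085],[[0.015,0,-0.14],0,0.085]]'

```text
time_s: 6.35
position: [0.5149, -0.0376, 0.1444]
tool_rot: [[-0.999, -0.042, 0.001], [-0.042, 0.999, -0.0], [-0.001, -0.0, -1.0]]
ft_force: [-0.4, -0.0, -0.6]
grip_width: 0.0847
gripper_force: 0.0
```

Run:
```python
from h import *
stat("scene")
t=np.radians(TH); p=C+np.array([-49*np.cos(t)+290*np.sin(t),-49*np.sin(t)-290*np.cos(t)]); print(p)
go(*p,140,2.54)
```

```text
tool b [[-146.9 -153.8]] [ 0.5149 -0.0376  0.1444] F [-0.4 -0.  -0.6] t 6.35
box in bracket [ -51.5 -169.1] [ 92.4 171.8] 0.08
[ 618.80002596 -169.2866079 ]
shift [-0.0986 -0.1361  0.0034] turn 89.86 yaw now 92.4 p [514.6 -37.5 143.5] q6 -109.7 t 6.4 F [-0.4 -1.  -0.6]
```

Emit:
drive_tool --series '[[[-0.009,-0.012,0],8,0.04],[[-0.018,-0.025,0],16,0.04],[[-0.027,-0.037,0],24,0.04],[[-0.036,-0.05,0],32,0.04],[[-0.045,-0.062,0],40,0.04],[[-0.054,-0.074,0],48,0.04],[[-0.063,-0.087,0],56,0.04],[[-0.072,-0.099,0],64,0.04],[[-0.081,-0.112,0],72,0.04],[[-0.09,-0.124,0],80,0.04],[[-0.098,-0.136,0],88,0.04],[[-0.098,-0.136,0],89.9,0.04],[[-0.098,-0.136,0.03],89.9,0.04],[[-0.098,-0.136,0.06],89.9,0.04],[[-0.098,-0.136,0.09],89.9,0.04],[[-0.098,-0.136,0.12],89.9,0.04],[[-0.098,-0.136,0.132],89.9,0.04],[[-0.098,-0.136,0.132],89.9,0.04],[[-0.098,-0.136,0.132],89.9,0.04]]'

```text
time_s: 8.3
position: [0.6191, -0.1696, 0.0129]
tool_rot: [[-0.044, 0.999, 0.001], [0.999, 0.044, -0.0], [-0.0, 0.001, -1.0]]
ft_force: [0.4, 0.6, 0.4]
grip_width: 0.0404
gripper_force: 0.0
```

Run:
```python
from h import *
stat("scene"); o=env.observe(); print(o["tool_rot"].round(3),o["grip_width"])
```

```text
tool b [[ -48.7 -290.3]] [ 0.6191 -0.1696  0.0129] F [0.4 0.6 0.4] t 8.3
box in bracket [ -51.  -168.5] [171.3  92.3] 89.36
[[-0.044  0.999  0.002]
 [ 0.999  0.044 -0.001]
 [-0.001  0.002 -1.   ]] 0.039849106614151496
```

Emit:
drive_tool --series '[[[0.01,0,0],0,0.04],[[0.02,0,0],0,0.04],[[0.025,0,0],0,0.04],[[0.03,0,0],0,0.04],[[0.035,0,0],0,0.04],[[0.04,0,0],0,0.04],[[0.045,0,0],0,0.04],[[0.05,0,0],0,0.04],[[0.055,0,0],0,0.04],[[0.06,0,0],0,0.04],[[0.065,0,0],0,0.04],[[0.07,0,0],0,0.04],[[0.075,0,0],0,0.04],[[0.08,0,0],0,0.04],[[0.085,0,0],0,0.04],[[0.09,0,0],0,0.04],[[0.095,0,0],0,0.04],[[0.1,0,0],0,0.04],[[0.1,0,0],0,0.04]]'

```text
time_s: 10.25
position: [0.6147, -0.0692, 0.0128]
tool_rot: [[-0.044, 0.999, 0.001], [0.999, 0.044, -0.0], [-0.0, 0.001, -1.0]]
ft_force: [1.0, -2.3, 1.0]
grip_width: 0.0403
gripper_force: 0.8
```

Run:
```python
from h import *
stat("scene")
```

```text
tool b [[ -48.6 -189.8]] [ 0.6147 -0.0692  0.0128] F [ 1.  -2.3  1. ] t 10.25
box in bracket [-50.9 -93.7] [172.4  91.5] 89.91
```

Emit:
drive_tool --series '[[[0.003,0,0],0,0.04],[[0.006,0,0],0,0.04],[[0.008,0,0],0,0.04],[[0.009,0,0],0,0.04],[[0.009,0,0],0,0.04]]'

```text
time_s: 10.8
position: [0.6142, -0.0607, 0.0125]
tool_rot: [[-0.044, 0.999, 0.001], [0.999, 0.044, -0.0], [-0.0, 0.0, -1.0]]
ft_force: [1.7, -4.4, 3.0]
grip_width: 0.0399
gripper_force: 2.2
```

Emit:
drive_tool --series '[[[0.001,0,0],0,0.04],[[0.002,0,0],0,0.04],[[0.002,0,0],0,0.04]]'

```text
time_s: 11.1
position: [0.6141, -0.0604, 0.0126]
tool_rot: [[-0.044, 0.999, 0.001], [0.999, 0.044, -0.003], [-0.003, 0.001, -1.0]]
ft_force: [0.6, -12.2, 3.3]
grip_width: 0.0399
gripper_force: 6.5
```

The box is up against the short wall: force rose to 12 N with no further motion. Next I'll draw back, lift and go round to the long side.

Emit:
drive_tool --series '[[[-0.01,0,0],0,0.04],[[-0.03,0,0],0,0.04],[[-0.03,0,-0.03],0,0.04],[[-0.03,0,-0.07],0,0.04],[[-0.03,0,-0.11],0,0.04],[[-0.03,0,-0.14],0,0.085],[[-0.02,-0.02,-0.14],-8,0.085],[[-0.01,-0.04,-0.14],-16,0.085],[[0,-0.06,-0.14],-24,0.085],[[0.015,-0.08,-0.14],-32,0.085],[[0.03,-0.09,-0.14],-40,0.085],[[0.045,-0.09,-0.14],-48,0.085],[[0.06,-0.09,-0.14],-56,0.085],[[0.075,-0.09,-0.14],-64,0.085],[[0.085,-0.09,-0.14],-72,0.085],[[0.094,-0.09,-0.14],-80,0.085],[[0.094,-0.09,-0.14],-88,0.085],[[0.094,-0.09,-0.14],-89.9,0.085],[[0.094,-0.09,-0.14],-89.9,0.085]]'

```text
time_s: 13.0
position: [0.5194, 0.032, 0.1519]
tool_rot: [[-0.999, -0.042, -0.001], [-0.042, 0.999, 0.001], [0.001, 0.001, -1.0]]
ft_force: [0.0, 0.4, -0.0]
grip_width: 0.0853
gripper_force: 0.0
```

Run:
```python
from h import *
stat("scene")
t=np.radians(TH); p=C+np.array([-135*np.cos(t)+85*np.sin(t),-135*np.sin(t)-85*np.cos(t)])
go(*p,4,92.54)
```

```text
tool b [[-139.4  -84.5]] [0.5194 0.032  0.1519] F [ 0.   0.4 -0. ] t 13.0
box in bracket [-51.1 -86.4] [171.9  91.4] 89.82
shift [-0.0045 -0.0005  0.148 ] turn -0.18 yaw now 92.36 p [519.5  31.8 152. ] q6 -101.9 t 13.05 F [ 0.3 -0.2 -0.6]
```

Emit:
drive_tool --series '[[[0,0,0.04],-0.2,0.085],[[0,0,0.08],-0.2,0.085],[[0,0,0.11],-0.2,0.085],[[0,0,0.135],-0.2,0.085],[[0,0,0.147],-0.2,0.085],[[0,0,0.147],-0.2,0.085],[[-0.015,0,0.147],-0.2,0.085],[[-0.025,0,0.147],-0.2,0.085],[[-0.03,0,0.147],-0.2,0.085],[[-0.033,0,0.147],-0.2,0.085],[[-0.036,0,0.147],-0.2,0.085],[[-0.038,0,0.147],-0.2,0.085],[[-0.039,0,0.147],-0.2,0.085],[[-0.039,0,0.147],-0.2,0.085]]'

```text
time_s: 14.45
position: [0.557, 0.0331, 0.0055]
tool_rot: [[-0.999, -0.046, -0.004], [-0.046, 0.999, -0.0], [0.004, 0.0, -1.0]]
ft_force: [-7.0, -3.1, 5.8]
grip_width: 0.0848
gripper_force: 3.9
```

Emit:
drive_tool --series '[[[-0.001,0,0],0,0.085],[[-0.002,0,0],0,0.085],[[-0.002,0,0],0,0.085]]'

```text
time_s: 14.75
position: [0.559, 0.0332, 0.0055]
tool_rot: [[-0.999, -0.046, -0.004], [-0.046, 0.999, -0.0], [0.004, 0.0, -1.0]]
ft_force: [-7.2, -1.9, 5.0]
grip_width: 0.0849
gripper_force: 3.9
```

Emit:
drive_tool --series '[[[-0.001,0,0],0,0.085],[[-0.002,0,0],0,0.085],[[-0.002,0,0],0,0.085]]'

```text
time_s: 15.05
position: [0.5595, 0.0333, 0.0055]
tool_rot: [[-0.999, -0.045, -0.007], [-0.045, 0.999, -0.0], [0.007, 0.0, -1.0]]
ft_force: [-14.0, -2.7, 10.8]
grip_width: 0.085
gripper_force: 7.3
```

Run:
```python
from h import *
stat("scene")
```

```text
tool b [[-99.3 -85. ]] [0.5595 0.0333 0.0055] F [-14.   -2.7  10.8] t 15.05
box in bracket [-56.2 -86.3] [113.4 172.2] 0.01
```

The tool stalled where expected, at -99.3 mm, with 14 N. I'll draw back and check.

Emit:
drive_tool --series '[[[0.003,0,0],0,0.085],[[0.01,0,0],0,0.085],[[0.035,0,0],0,0.085],[[0.06,0,0],0,0.085],[[0.08,0,-0.04],0,0.085],[[0.12,0,-0.09],0,0.085],[[0.16,0,-0.14],0,0.085],[[0.2,0,-0.2],0,0.085],[[0.22,0,-0.25],0,0.085],[[0.22,0,-0.25],0,0.085],[[0.22,0,-0.25],0,0.085]]'

```text
time_s: 16.2
position: [0.3425, 0.0233, 0.2596]
tool_rot: [[-0.999, -0.045, 0.009], [-0.046, 0.999, -0.003], [-0.009, -0.003, -1.0]]
ft_force: [0.7, 0.4, -1.5]
grip_width: 0.0851
gripper_force: 0.0
```

Run:
```python
from h import *
stat("wrist"); 
d,w=shot("wrist"); cv2.imwrite("pics/w3.png",d["img"][:,:,::-1])
b=bframe(w.reshape(-1,3),TH,C); z=w[...,2].ravel()
m=(z>.043)&(z<.047)&(b[:,0]>-100)&(b[:,0]<10)&(abs(b[:,1]+85)<95); print(np.percentile(b[m],[0,.3,99.7,100],0).round(1))
m=(z>.012)&(z<.038)&(abs(b[:,1]+85)<75)&(b[:,0]<-85)&(b[:,0]>-96); q=b[m]; k=np.polyfit(q[:,1],q[:,0],1); print("near side bx",np.polyval(k,-85),"deg",np.degrees(k[0]),m.sum())
stat("scene"); d,w=stat("top")
for n,bb in dict(spool=(222,130,250,160),bottle=(90,228,130,262),jar=(415,168,447,197)).items(): print(n,rect(w,*bb,.02,.2)[0])
```

```text
tool b [[-316.5  -85.4]] [0.3425 0.0233 0.2596] F [ 0.7  0.4 -1.5] t 16.2
box in bracket [-49.9 -85.2] [ 84.2 170.3] 0.81
[[ -91.8 -169.3]
 [ -90.5 -168.2]
 [ -19.8   -1.8]
 [ -12.8   -1.3]]
near side bx -90.19420430816366 deg -0.10889710769553043 1507
tool b [[-316.1  -85.3]] [0.3429 0.0234 0.2559] F [ 1.3  0.8 -0.7] t 16.3
box in bracket [-45.9 -86.2] [ 92.2 171.6] 0.17
tool b [[-316.2  -85.2]] [0.3428 0.0235 0.2548] F [-0.8  0.1  0.5] t 16.35
box in bracket [-45.5 -85.5] [169.8  91.3] 89.83
spool [726.6  84.3]
bottle [461.2 387.8]
jar [ 630.2 -416.5]
```

View pics/w3.png

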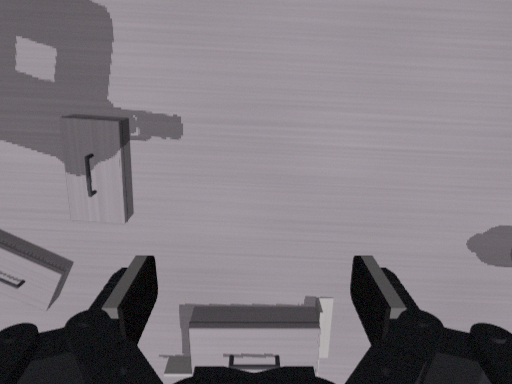

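The wrist view shows the box seated in the corner, its long side parallel to the wall near (255,318) and its end against the short wall at (320,330). Measured centre is (-45.5,-85.5) mm, rotation 0.17° or less, and the bystanders haven't moved. I'm handing in.

```bash
python3 -c "
from rig import env
print(env.close_job())"
```

```text
the job is handed in; nothing more can be done
None
```

The box is seated in the bracket, measured within about 1 mm of home and 0.2° of square; the arm is drawn back, the bottle, spool and jar haven't moved, and the job was handed in at about 16 s (no verdict was returned).

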